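# Roll a drill core to the colour reader

## Robot

A 6-joint arm with a two-finger parallel gripper is mounted at the origin on the work surface. World frame = base frame: x ahead of the robot, y to its left, z up, the work surface at z = 0. Lengths are in m, angles in degrees, forces in N, time in s.
With the tool pointing down it reaches from about 0.4 to 0.825 m from the base axis. Payload 7 kg.
Tool frame: the origin (TCP) lies at the centre of the arm's flange, where the gripper is bolted on; the fingertips stand 178 mm ahead of it and the grasp point (between the pads) lies 159 mm ahead of it; z points along the fingers, y is the line along which they close (so a half turn about z gives the same grasp; the last joint's range is limited). The gripper opens to 88 mm and grips with 3 to 60 N. Pads are 19 mm wide; open, the fingers measure 130 mm over their backs; the gripper's body (78 mm by 193 mm) begins 47 mm behind the grasp point.
Start: joints at [-59.811, 20.546, 0.682, 0, -70.136, -16.507], TCP at [0.16, -0.656, 0.405] pointing down, gripper open.
Joint ranges: [-176.03, 176.03], [-82.01, 121.73], [-58.28, 71.71], [-173.87, 95.51], [-174.79, -0.11], [-173.66, 173.66]. Speed limits (degrees/s): [136.94, 136.94, 172.46, 180, 180, 180].

## Interface

Orientations are given as [roll, pitch, yaw] about the fixed x, y, z axes, in that order (R = Rz(yaw) Ry(pitch) Rx(roll)).
In Python, from plant import telemetry, snapshot, workorder, nets gives the robot as it stands.
- The arm moves only by the shell command python3 -m creep 'ROWS'. ROWS is JSON, a list that holds one entry, the list of rows, each a list of 5 numbers: the shift along the tool's x, y, z normalised to -1 to 1, where 1 is 0.2 m, then the turn about the tool's z normalised to -1 to 1, where 1 is pi/2 rad, then the opening, from 0 (shut) to 1 (fully open). In form: [[[x, y, z, spin, hand], ...]]. A call has 1 to 8 rows; each row shifts and turns the commanded pose from where the row before left it, along the tool's axes as they then stand; what a row does not reach is not made up. A row lasts 1/12 s, in which the tool goes at most 41.7 mm and 7.16 degrees, less where a joint would pass 70% of its speed; a pose out of reach is approached as far as the arm can. A call with a number of a shift or a turn outside -1 to 1 is refused whole. A call with a gripper value outside its range is refused whole. The fingers move at their own pace and stop on an object; the grip force is fixed at half the most. Time passes only in rows, so rows that do not move let the fingers close. It gives the time, the measured TCP pose, the force, the opening and the grip force at its end, in the units of the state.
- telemetry.get_obs(): the state, without advancing time (a new reading comes with each control period).
- snapshot(name): name is "scene" or "side" or "wrist"; returns a dict with "frame" (384x512x3 uint8, red, green, blue), "fx", "fy", "cx", "cy" (pixels), "k1" (the pictures are not rectified: a ray, as slopes to the right and down, at radius r is drawn at 1 + k1 r^2 times it, then the intrinsics apply), "rvec" (rotation vector, rad) and "tvec" (3), from world to camera coordinates, as OpenCV has them; the wrist camera has in their place "mount" (4x4, takes a point from camera to tool coordinates, whose origin is the TCP and whose axes are the flange's). Camera axes: x right, y down, z forward; pixel columns grow to the right and rows downward; lengths in m; the calibration is good to about 2 mm. A picture is of the moment at which its call begins: read the wrist's pose just before it. There is no depth.
- workorder.close_job(): hands the job in; it is judged then, once.
Trained networks look in a picture, given as the dict that the camera call returned (one of the last four; its "shot" number tells which), for a name from the list of things; names that differ only in an ending like _2 or _b are one class to them, and where a whole thing is asked for, a point or a joint stands for the part that bears it (a point fixed in the world has none). Each returns a list of dicts, best first, with "confidence" (0 to 1); they miss things now and then, are a little off and sometimes report something else, mostly with a low value. They report only what shows in the picture. A call takes as long as a camera call. They do not tell look-alikes from the thing itself.
- nets.find_in(picture, query): "uv" ([column, row] in pixels, amid what is visible of it).
- nets.masks_of(picture, query): "region" (384x512 bool, what is visible of it) and "uv" ([column, row] in pixels, amid what is visible of it).
- nets.landmark_of(picture, query): "uv" ([column, row] in pixels: a listed point, or the origin of a listed thing).
The state is a dict: "clock": time; "joint_pos": joint angles; "qvel": joint speeds; "tau": joint torques, N m; "tool_pos": TCP position; "orientation": TCP orientation; "force": force on the tool from outside, world axes, zero at the start; "moment": the same for the moment, N m; "opening": finger opening in m; "gripper_force": force on a finger pad.
Only numpy, scipy, OpenCV 4.12 (cv2) and the standard library are available. Lean on these libraries where they do the work, as an engineer would, in place of code of your own. Each camera call takes 0.05 s, during which the arm holds its last target. There are 200 camera calls.

## Task

The sandstone drill core lies at the handle end of the tilting track. Work the track by its red handle, never touching the cleaned core, so that the core rolls in front of the colour reader's nose; keep it still there, centred on the reader, for a five-second reading, then let it roll gently on to the far end, leave the track tipped down at that end and let go. Keep the core rolling slowly all the way (below 0.4 m/s), and leave the bottle, the jar and the core box alone.

Things in the scene. Friction and masses are not known exactly. Their poses are not given: they have to be found in the camera images.
- stand: Fixed cream stand of the tilting track, base plate 120 x 340 mm, 14 mm high. Origin: centre of its underside on the bench. z up; y runs level along the track towards the handle end; x runs across the track, away from the reader. Two cheeks (44 mm along y, 98 mm tall, outer faces 50 mm either side of the middle) carry the track.
- pivot (a point): Point on the track's level tilting axis (along the stand's x), 85 mm above the stand's origin, under the track's middle. The track is an aluminium channel, 62 mm wide inside, its floor 8 mm below this point when level, its walls 16 mm high. A blue plate at either end (outer face 204 mm from the pivot, top 37 mm above it when level) with a rubber pad lets the core's centre run 160 mm either way.
- track (a joint): Tilt of the track, rad: 0 level, positive with the handle end up (the core then runs to the far end). Stops at -0.12 and 0.12; starts at -0.12 with the core at the handle end. The empty track (0.6 kg, inertia about 0.02 kg m2) is balanced and swings easily (damping 0.08 N m s/rad, friction 0.02 N m), so when let go it tips to the side where the core lies.
- handle (a point): Middle of the red grip bar of the U-handle: round, 14 mm thick, 100 mm long, level across the track (along the stand's x). Pinch it from above, one finger on either side along the track. It moves with the track, 262 mm from the pivot along the track and 30 mm above the pivot's line, 58 mm beyond the end plate. The bar turns in the fingers as the track tilts.
- core: Red-brown sandstone drill core, a cylinder 63 mm across and 56 mm long, about 0.4 kg, chalk lines on it, loose on the track with its axis across. Origin: its centre, 31.5 mm above the channel floor; its axes turn as it rolls. It gains about 5.5 m/s2 along the track per rad of tilt, less a rolling resistance worth about 0.013 rad: on a level track it rolls on for 1 to 2 s (80 mm from 0.12 m/s).
- spot (a point): Measuring point of the colour reader, where the core's centre must stand: over the middle line of the track, 108.5 mm above the bench (the height of the core's centre on the level track). The reader stands anywhere from 70 mm before to 70 mm behind the pivot along the track. Axes as the stand's.
- reader: Fixed colour reader on the robot's side of the track: grey foot, cream box 64 mm wide with a yellow line along box and black nose, top at 136 mm. Origin: centre of its foot's underside, 120 mm from the track's middle line. It looks along the stand's x at the core's end face; its nose ends 60 mm short of the measuring point, which lies straight ahead of it.
- outlet (a point): Where the core's centre lies when it rests against the pad at the far end of the track (the end away from the handle, with a dark counterweight): 160 mm from the pivot. Moves with the track.
- amber_bottle: Amber bottle with blue cap, 60 mm across, 130 mm tall, bystander. Origin: centre of its underside.
- white_jar: White jar with red lid, 60 mm across, 85 mm tall, bystander. Origin: centre of its underside.
- core_box: Wooden core box, 82 x 230 x 34 mm, with three pieces of core lying in it (69 mm high in all), bystander. Origin: centre of its underside.
Not all that is in view belongs to the job. Leave any yellow look-alike of the core alone. What is shaped like the reader but purple is not meant.

How it is judged (in metres and radians):
On the way:
1. the core is kept still in front of the reader's nose (horizontal distance between core and spot below 0.012 m and linear speed of core below 0.05 m/s), for 4.5 s.
At the end, for the whole second after the job is handed in: The core has been kept within 12 mm of the measuring point, slower than 0.05 m/s, for 4.5 s without a break; at the end it rests (under 0.02 m/s) within 12 mm of its place against the far end pad, and the track, let go, lies tipped down at that end (tilt above 0.10 rad) (distance between core and outlet below 0.012 m and linear speed of core below 0.02 m/s and value of joint track above 0.1 rad); the robot touches nothing.
It fails at once if the robot touches the core (contact force between any of the fingers, the arm and core above 0.5 N).
It fails at once if the core runs faster than 0.4 m/s (linear speed of core above 0.4 m/s).
It fails at once if the bottle, the jar or the core box is disturbed (moved over 20 mm) (distance of any of amber_bottle, white_jar, core_box from where it was at the start of the episode above 0.02 m).
It also fails if it takes over 54 s, if anything falls off the work surface, if the arm or the gripper's body presses on something with over 40 N, if the wrist force passes 120 N, or if a joint passes its speed limit or range.

## Working session

There is one attempt and no reset: what is moved stays moved. The work goes in short steps, Python scripts to look and compute and a shell command to move; the robot and the scene stay as the last step left them, time stands still between calls to the robot, and variables do not carry over. Pictures are saved under pics/ and viewed, at most 10 in all, crops included, and the job is handed in when it is done.

```bash
mkdir -p pics; cat > h.py <<'E'
import numpy as np, cv2
from plant import telemetry, snapshot, workorder, nets
from scipy.spatial.transform import Rotation as Ro
def cam(p,o=None):
    if 'rvec' in p:
        R=cv2.Rodrigues(np.array(p['rvec'],float))[0]; t=np.array(p['tvec'],float).ravel()
        return R.T,-R.T@t
    T=np.eye(4);T[:3,:3]=Ro.from_euler('xyz',o['orientation'],degrees=True).as_matrix();T[:3,3]=o['tool_pos']
    M=T@np.array(p['mount']); return M[:3,:3],M[:3,3]
def ray(p,uv,o=None):
    A,c=cam(p,o); d=np.array([(uv[0]-p['cx'])/p['fx'],(uv[1]-p['cy'])/p['fy']]); s=d.copy()
    for _ in range(20): s=d/(1+p['k1']*(s@s))
    return c,A@np.array([s[0],s[1],1])
def atz(p,uv,z,o=None):
    c,d=ray(p,uv,o); return c+d*(z-c[2])/d[2]
def proj(p,X,o=None):
    A,c=cam(p,o); q=A.T@(np.array(X)-c); s=q[:2]/q[2]; s=s*(1+p['k1']*(s@s))
    return np.array([p['fx']*s[0]+p['cx'],p['fy']*s[1]+p['cy']])
def tri(rs):
    A=np.zeros((3,3));b=np.zeros(3)
    for c,d in rs:
        d=d/np.linalg.norm(d);P=np.eye(3)-np.outer(d,d);A+=P;b+=P@c
    return np.linalg.solve(A,b)
def save(p,n): cv2.imwrite('pics/'+n,cv2.cvtColor(p['frame'],cv2.COLOR_RGB2BGR))
E
python3 - <<'E'
from h import *
o=telemetry.get_obs();print(o)
P={n:snapshot(n) for n in('scene','side','wrist')}
for n in P: save(P[n],n+'0.png')
cv2.imwrite('pics/both.png',cv2.cvtColor(np.hstack([cv2.resize(P[n]['frame'],(400,300)) for n in('wrist','wrist')]),cv2.COLOR_RGB2BGR))
for n in P:
  for q in('stand','pivot','handle','core','spot','reader','outlet','amber_bottle','white_jar','core_box'):
    r=nets.landmark_of(P[n],q)
    print(n,q,[(np.round(x['uv'],1).tolist(),round(x['confidence'],2)) for x in r[:3]])
for n in('scene','side'): print(n,cam(P[n])[1])
E
```

```text
{'clock': 0.0, 'joint_pos': array([-5.98102899e+01,  2.05931094e+01,  6.32451632e-01, -1.92514014e-02,
       -7.01364504e+01, -1.65051419e+01]), 'qvel': array([ 0.09027364,  0.1453962 , -0.09938513,  0.0462649 , -0.07055692,
       -0.00275371]), 'tau': array([-4.64042841e-04, -5.82710266e+01,  2.93048608e+01,  6.99710190e+00,
        6.69584144e-03, -9.17395141e-05]), 'tool_pos': array([ 0.15961764, -0.65565294,  0.40369623]), 'orientation': array([ 1.79901751e+02, -1.02395345e-02, -1.66321980e+02]), 'force': array([-0.22378868, -0.86411346, -0.31136527]), 'moment': array([-0.03712449,  0.00691198,  0.02877131]), 'gripper_force': 0.0, 'opening': 0.08771580333399284}
scene stand [([265.4, 221.0], 0.72), ([278.5, 189.4], 0.39)]
scene pivot [([265.1, 201.8], 0.84)]
scene handle [([324.4, 181.6], 0.69)]
scene core [([298.0, 184.1], 0.9), ([280.0, 178.8], 0.74)]
scene spot [([276.7, 190.6], 0.74), ([228.9, 187.0], 0.74)]
scene reader [([204.4, 199.6], 0.65), ([257.1, 203.7], 0.61)]
scene outlet [([223.0, 204.6], 0.77)]
scene amber_bottle [([382.1, 198.2], 0.93), ([219.2, 202.3], 0.22)]
scene white_jar [([154.4, 296.6], 0.97)]
scene core_box [([91.5, 246.3], 0.9), ([156.6, 297.2], 0.18)]
side stand [([226.8, 210.6], 0.71)]
side pivot [([227.9, 192.0], 0.57)]
side handle [([163.6, 240.1], 0.7)]
side core [([236.5, 269.4], 0.9), ([189.4, 218.3], 0.77)]
side spot []
side reader [([250.1, 238.8], 0.96), ([305.8, 227.4], 0.71)]
side outlet [([256.5, 153.3], 0.79)]
side amber_bottle []
side white_jar [([275.5, 145.9], 0.87)]
side core_box []
wrist stand []
wrist pivot []
wrist handle []
wrist core []
wrist spot []
wrist reader []
wrist outlet []
wrist amber_bottle []
wrist white_jar []
wrist core_box []
scene [ 1.69114147 -0.61462122  0.91894312]
side [-0.1822545   0.7307865   0.83210325]
```

View pics/scene0.png

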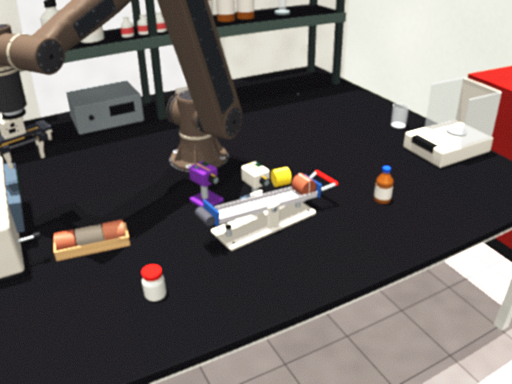

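View pics/side0.png

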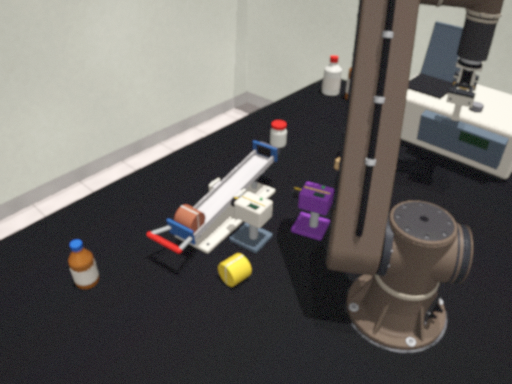

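Scene view: the red-brown core is at (298,184), also side (189,218). The yellow cylinder at (280,178), side (236,269), is the look-alike. The cream reader is at (257,180), side (250,225), and the purple one at (204,185), side (310,215), is not meant. The handle is at (324,180), side (164,240). I'll confirm with a crop and fit the poses.

```bash
cat > fit.py <<'E'
from h import *
from scipy.optimize import least_squares
def model(v,th=-0.12):
    x,y,a,s=v; ey=np.array([np.cos(a),np.sin(a),0]); ez=np.array([0,0,1.]); ex=np.cross(ey,ez); B=np.array([x,y,0])
    piv=B+.085*ez; u=ey*np.cos(th)+ez*np.sin(th); n=-ey*np.sin(th)+ez*np.cos(th)
    return dict(stand=B,pivot=piv,handle=piv+.262*u+.03*n,core=piv+.16*u+.0235*n,outlet=piv-.16*u+.0235*n,
      reader=B+s*ey-.12*ex,spot=B+s*ey+.1085*ez,ey=ey,ex=ex)
E
python3 - <<'E'
from fit import *
P={n:snapshot(n) for n in('scene','side')}
D={'scene':{},'side':{}}
exp={'scene':dict(stand=(265,221),pivot=(265,202),handle=(324,181),core=(303,184),outlet=(223,204),reader=(257,203),spot=(277,190)),
'side':dict(stand=(227,211),pivot=(228,192),handle=(164,240),core=(189,218),outlet=(256,153),reader=(250,239))}
for n in D:
  for q,e in exp[n].items():
    for r in nets.landmark_of(P[n],q):
      if np.hypot(*(np.array(r['uv'])-e))<9: D[n][q]=r['uv'];break
def res(v):
    m=model(v); return np.concatenate([proj(P[n],m[q])-D[n][q] for n in D for q in D[n]])
h=tri([ray(P[n],D[n]['handle']) for n in D]);o=tri([ray(P[n],D[n]['outlet']) for n in D]);print(h,o)
d=h-o;a=np.arctan2(d[1],d[0]);c=(h+o)/2
f=least_squares(res,[c[0],c[1],a,0],loss='soft_l1');print(f.x,np.degrees(f.x[2]));m=model(f.x)
i=0;r=res(f.x)
for n in D:
  for q in D[n]: print(n,q,np.round(r[i:i+2],1));i+=2
for q in m: print(q,m[q].round(4))
np.save('fit.npy',f.x)
a=cv2.resize(P['scene']['frame'][150:250,190:350],(800,500),interpolation=2)
b=cv2.resize(P['side']['frame'][130:290,130:340],(787,600),interpolation=2)
x=np.vstack([cv2.resize(a,(480,300)),cv2.resize(b,(480,300))])
cv2.imwrite('pics/crop.png',cv2.cvtColor(x,cv2.COLOR_RGB2BGR))
E
```

```text
[0.51682209 0.26600276 0.07648761] [ 0.55399089 -0.14207246  0.12624863]
[0.54179315 0.01072741 1.66911888 0.05725945] 95.63346726925678
scene stand [-0.2 -0.2]
scene pivot [-2.  2.]
scene handle [ 3.  -2.3]
scene core [-0.1 -2.6]
scene outlet [0.2 0.6]
scene spot [-0.2  3.7]
side stand [-2.   2.2]
side pivot [ 0.5 -0.4]
side handle [-0.5 -0.6]
side core [2.  1.9]
side outlet [ 0.3 -1.2]
side reader [-0.4  0.3]
stand [0.5418 0.0107 0.    ]
pivot [0.5418 0.0107 0.085 ]
handle [0.5159 0.2732 0.0834]
core [0.5259 0.1716 0.0892]
outlet [ 0.5571 -0.1446  0.1275]
reader [0.4168 0.0559 0.    ]
spot [0.5362 0.0677 0.1085]
ey [-0.0982  0.9952  0.    ]
ex [ 0.9952  0.0982 -0.    ]
```

View pics/crop.png

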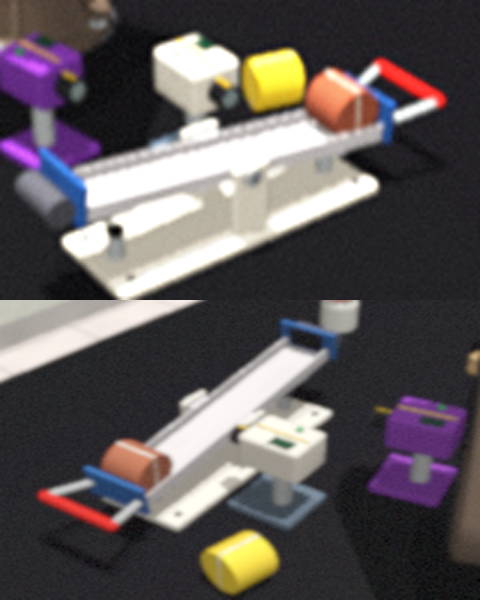

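Confirmed: the red-brown core lies at the handle end, and the cream reader with the yellow line is the one meant. I'm moving over the track to measure with the wrist camera.

```bash
python3 -m creep '[[[0,0,0,0.045,1],[0,0,0,0.045,1],[-0.169,0.111,0,0,1],[-0.169,0.111,0,0,1],[-0.169,0.111,0,0,1],[-0.169,0.111,0,0,1],[-0.169,0.111,0,0,1],[-0.169,0.111,0,0,1]]]'
python3 -m creep '[[[-0.169,0.111,0,0,1],[-0.169,0.111,0,0,1],[-0.169,0.111,0,0,1],[-0.169,0.111,0,0,1],[-0.169,0.111,0,0,1],[-0.169,0.111,0,0,1],[-0.169,0.111,0,0,1],[-0.169,0.111,0,0,1]]]'
```

```text
clock: 3.07
tool_pos: [0.3497, -0.5021, 0.4049]
orientation: [-180.0, 0.0, -174.4]
force: [-0.1, -0.3, 0.1]
opening: 0.0874
gripper_force: 0.0
clock: 3.73
tool_pos: [0.6017, -0.2989, 0.405]
orientation: [-180.0, 0.0, -174.4]
force: [1.0, -1.7, 0.5]
opening: 0.0878
gripper_force: 0.0
```

```bash
python3 -m creep '[[[0.01,0.19,-0.03,0,1],[0.01,0.19,-0.03,0,1],[0.01,0.19,-0.03,0,1],[0.01,0.19,-0.03,0,1],[0.01,0.19,-0.03,0,1],[0.01,0.19,-0.03,0,1],[0.01,0.19,-0.03,0,1],[0,0,0,0,1]]]'
python3 - <<'E'
from h import *
o=telemetry.get_obs();p=snapshot('wrist');save(p,'w1.png');print(o['tool_pos'],o['orientation'],o['clock'],p['mount'])
from fit import *
m=model(np.load('fit.npy'))
for q in('pivot','handle','core','spot','reader','outlet'):
  print(q,proj(p,m[q],o).round(1),[(np.round(x['uv'],1).tolist(),round(x['confidence'],2)) for x in nets.landmark_of(p,q)[:3]])
E
```

```text
clock: 4.4
tool_pos: [0.56, -0.0323, 0.4485]
orientation: [179.9, 0.2, -174.2]
force: [0.4, -2.0, 0.3]
opening: 0.0878
gripper_force: 0.0
[ 0.55995523 -0.03233792  0.44853984] [ 179.93625681    0.1868789  -174.17398238] 4.4 [[ 8.41427504e-05 -9.69170062e-01 -2.46392742e-01  6.60038585e-02]
 [ 9.99998632e-01 -3.25477986e-04  1.62174483e-03 -1.58685866e-03]
 [-1.65194195e-03 -2.46392541e-01  9.69168709e-01  1.99451179e-02]
 [ 0.00000000e+00  0.00000000e+00  0.00000000e+00  1.00000000e+00]]
pivot [295.7 161.9] [([291.4, 164.7], 0.94)]
handle [510.8 164. ] [([507.8, 161.7], 0.87)]
core [435.  163.6] [([436.1, 163.0], 0.96), ([446.5, 22.7], 0.76)]
spot [351.7 165.6] []
reader [333.   63.5] [([326.0, 66.7], 0.94)]
outlet [146.4 168.1] [([145.7, 176.2], 0.96)]
```

View pics/w1.png

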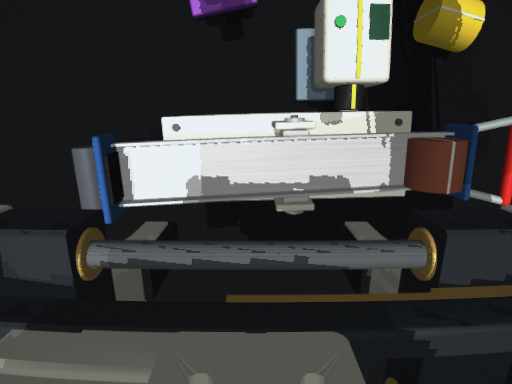

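Wrist view: track spans columns 100–470, core at (436,163), cream reader at (353,45) with its nose at (347,100), pivot (291,165), handle at (508,162). One more view nearer the handle, then I'll refit.

```bash
python3 -m creep '[[[0.014,0.2,0,0,1],[0.014,0.2,0,0,1],[0.014,0.2,0,0,1],[0.014,0.2,0,0,1],[0.014,0.2,0,0,1],[0,0,0,0,1]]]'
cat > pw.py <<'E'
from fit import *
import pickle
E
python3 - <<'E'
from fit import *
o=telemetry.get_obs();p=snapshot('wrist');save(p,'w2.png')
P={'scene':snapshot('scene'),'side':snapshot('side'),'w2':p}
D={'scene':{'stand':(265.4,221),'pivot':(265.1,201.8),'handle':(324.4,181.6),'outlet':(223,204.6)},
'side':{'stand':(226.8,210.6),'pivot':(227.9,192),'handle':(163.6,240.1),'outlet':(256.5,153.3),'reader':(250.1,238.8)},'w2':{}}
v0=np.load('fit.npy');m=model(v0)
for q in('pivot','handle','core','reader','spot'):
  L=[(np.round(x['uv'],1).tolist(),round(x['confidence'],2)) for x in nets.landmark_of(p,q)[:3]]
  print(q,proj(p,m[q],o).round(1),L)
  for l,c in L:
    if np.hypot(*(np.array(l)-proj(p,m[q],o)))<20: D['w2'][q]=l;break
o1=dict(tool_pos=[ 0.55995523,-0.03233792,0.44853984],orientation=[179.93625681,0.1868789,-174.17398238])
P['w1']=p;D['w1']=dict(pivot=(291.4,164.7),handle=(507.8,161.7),core=(436.1,163),reader=(326,66.7),outlet=(145.7,176.2))
O=dict(scene=None,side=None,w1=o1,w2=o);W=dict(scene=.6,side=1,w1=1,w2=1)
def res(v):
    m=model(v); return np.concatenate([W[n]*(proj(P[n],m[q],O[n])-D[n][q]) for n in D for q in D[n]])
f=least_squares(res,v0,loss='soft_l1');m=model(f.x);print(f.x)
r=res(f.x);i=0
for n in D:
  for q in D[n]: print(n,q,np.round(r[i:i+2],1));i+=2
for q in m: print(q,m[q].round(4))
np.save('fit2.npy',f.x);print(o['tool_pos'],o['orientation'],o['clock'])
# reader box/nose lateral check in w1: position along ey of nose
w1pts={'boxtopL':(318,40),'boxtopR':(389,40)}
for k,u in w1pts.items(): print(k,(atz(p,u,.136,o1)-m['stand'])@m['ey'])
print('nose',(atz(p,(346,100),.1085,o1)-m['stand'])@m['ey'])
E
```

```text
clock: 5.25
tool_pos: [0.5269, 0.1648, 0.4462]
orientation: [180.0, 0.0, -174.3]
force: [0.5, -0.2, 0.2]
opening: 0.0878
gripper_force: 0.0
pivot [122.8 175. ] [([119.9, 178.4], 0.94)]
handle [350.9 174.9] [([349.0, 172.7], 0.85)]
core [262.8 175.6] [([261.4, 174.4], 0.91), ([286.5, 27.3], 0.88)]
reader [183.4  74.6] [([175.5, 75.6], 0.62)]
spot [165.8 179.1] []
[0.54597738 0.00886314 1.69613473 0.05314685]
scene stand [-0.8  1.5]
scene pivot [-0.7 -0.1]
scene handle [ 0.7 -2.3]
scene outlet [-0.8  1. ]
side stand [1.1 1.7]
side pivot [-0.7 -2.6]
side handle [-0.   0.7]
side outlet [1.2 0.3]
side reader [ 0.7 -1. ]
w2 pivot [1.3 0. ]
w2 handle [ 0.  -0.5]
w2 core [-0.7  0.9]
w2 reader [0.9 1.1]
w1 pivot [2.2 0.7]
w1 handle [ 1.8 -0.3]
w1 core [-3.   0.3]
w1 reader [-0.3 -1.3]
w1 outlet [-0.8 -0.2]
stand [0.546  0.0089 0.    ]
pivot [0.546  0.0089 0.085 ]
handle [0.513  0.2705 0.0834]
core [0.5258 0.1693 0.0892]
outlet [ 0.5655 -0.1459  0.1275]
reader [0.4203 0.0466 0.    ]
spot [0.5393 0.0616 0.1085]
ey [-0.125   0.9922  0.    ]
ex [ 0.9922  0.125  -0.    ]
[0.52685656 0.16475022 0.44623242] [ 1.79959658e+02  1.70896383e-03 -1.74292910e+02] 5.25
boxtopL 0.015383213284513532
boxtopR 0.08041445400953355
nose 0.050511983003958955
```

View pics/w2.png

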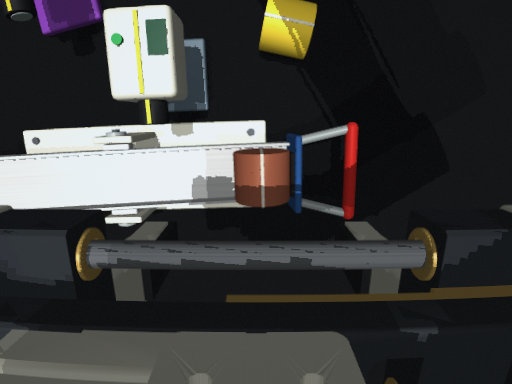

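Wrist view 2: handle bar at (350,172), core (262,174), reader nose around (152,108), all agreeing with the fit. The fingers must be half-closed before descending, since the end plate is 58 mm from the bar.

```bash
python3 -m creep '[[[0,0.178,0,-0.016,0.45],[0,0.178,0,0,0.45],[0,0.178,0.1,0,0.45],[0,0,0.2,0,0.45],[0,0,0.2,0,0.45],[0,0,0.2,0,0.45],[0,0,0.1,0,0.45],[0,0,0,0,0.45]]]'
python3 - <<'E'
from fit import *
o=telemetry.get_obs();p=snapshot('wrist');save(p,'w3.png')
m=model(np.load('fit2.npy'));print(o['tool_pos'],o['orientation'],o['clock'],p['fx'])
R=Ro.from_euler('xyz',o['orientation'],degrees=True).as_matrix()
g=np.array(o['tool_pos'])+R@[0,0,.159];print('grasp->handle in tool',R.T@(m['handle']-g))
for q in('handle','core'):print(q,proj(p,m[q],o).round(1),[(np.round(x['uv'],1).tolist(),round(x['confidence'],2)) for x in nets.landmark_of(p,q)[:2]])
h=nets.landmark_of(p,'handle')
if h: print(R.T@(atz(p,h[0]['uv'],.0834,o)-g))
E
```

```text
clock: 6.32
tool_pos: [0.5139, 0.2648, 0.2816]
orientation: [-179.7, -0.4, -173.1]
force: [0.3, -0.1, 0.3]
opening: 0.0419
gripper_force: 0.0
[0.51386779 0.26479828 0.28156248] [-179.72917134   -0.42438251 -173.09023886] 6.3167 303.88187973875176
grasp->handle in tool [-0.0013034   0.00670154  0.03910914]
handle [268.7 227. ] [([267.0, 229.0], 0.93)]
core [103.6 230.2] []
[-0.002631    0.00562508  0.03912406]
```

View pics/w3.png

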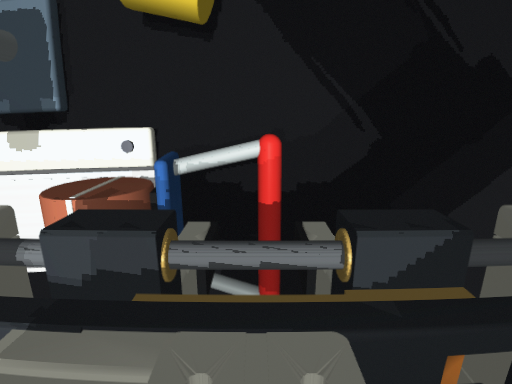

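Wrist view 3: the red bar (column 269) lies between the pads (columns 205–305), about 6 mm off centre. I'll correct, descend and close.

```bash
python3 -m creep '[[[0,0.03,0.05,0,0.45],[0,0,0.1,0,0.45],[0,0,0,0,0.45],[0,0,0,0,0],[0,0,0,0,0],[0,0,0,0,0],[0,0,0,0,0]]]'
cat > see.py <<'E'
from fit import *
import sys
V=np.load('fit2.npy')
def look(th,ms=('scene','side')):
    """core coordinate along track from masks in each camera, given tilt"""
    m=model(V,th);ey=m['ey'];out=[]
    for n in ms:
        p=snapshot(n);c0=proj(p,model(V,th)['pivot'])
        L=[x for x in nets.masks_of(p,'core')]
        b=None
        u=ey*np.cos(th)+np.array([0,0,1])*np.sin(th);nn=-ey*np.sin(th)+np.array([0,0,1])*np.cos(th)
        line=lambda s:proj(p,m['pivot']+s*u+.0235*nn)
        for x in L:
            r=x['region'];hsv=cv2.cvtColor(p['frame'],cv2.COLOR_RGB2HSV)
            if not r.any():continue
            hue=np.median(hsv[...,0][r]);
            if 18<hue<40: continue
            v,w=np.nonzero(r);uv=np.array([w.mean(),v.mean()])
            a,bb=line(-.16),line(.16);t=(uv-a)@(bb-a)/((bb-a)@(bb-a))
            A=least_squares(lambda s:(line(s[0])-uv),[-.16+.32*t]).x[0]
            d=np.hypot(*(line(A)-uv))
            if d<14 and (b is None or x['confidence']>b[3]): b=(round(A,4),round(d,1),int(r.sum()),round(x['confidence'],2))
        out.append((n,b))
    return out
def st():
    o=telemetry.get_obs();print('t',o['clock'],np.array(o['tool_pos']).round(4),np.array(o['orientation']).round(2),'F',np.array(o['force']).round(1),o['opening'],o['gripper_force']);return o
E
python3 - <<'E'
from see import *
o=st();print(look(-.12))
o=st();print(look(-.12));p=snapshot('wrist')
E
```

```text
clock: 7.1
tool_pos: [0.5145, 0.2729, 0.2577]
orientation: [179.9, 0.1, -173.0]
force: [0.1, -0.5, -1.2]
opening: 0.0184
gripper_force: 0.0
t 7.1 [0.5145 0.2729 0.2577] [ 1.7995e+02  8.0000e-02 -1.7297e+02] F [ 0.1 -0.5 -1.2] 0.018441153146968627 0.0
[('scene', (np.float64(0.1614), np.float64(1.0), 337, 0.6)), ('side', (np.float64(0.1578), np.float64(2.5), 381, 0.93))]
t 7.3 [0.5146 0.2723 0.2575] [-1.7997e+02  4.0000e-02 -1.7296e+02] F [ 0.7 -4.   5.6] 0.012910544650885663 30.014778971672058
[('scene', (np.float64(0.1585), np.float64(0.8), 345, 0.8)), ('side', (np.float64(0.1567), np.float64(3.2), 393, 0.66))]
```

The grip is rather near the fingertips. I'll open briefly, go 8 mm deeper and close again.

```bash
python3 -m creep '[[[0,0,0,0,0.35],[0,0,0,0,0.35],[0,0,0.04,0,0.35],[0,0,0,0,0],[0,0,0,0,0],[0,0,0,0,0],[0,0,0,0,0],[0,0,0,0,0]]]'
python3 - <<'E'
from see import *
o=st()
E
```

```text
clock: 8.22
tool_pos: [0.5142, 0.2722, 0.2483]
orientation: [-180.0, -0.0, -173.0]
force: [2.9, -2.4, -3.0]
opening: 0.0127
gripper_force: 30.0
t 8.2167 [0.5142 0.2722 0.2483] [-1.7995e+02 -4.0000e-02 -1.7299e+02] F [ 2.9 -2.4 -3. ] 0.012721138325854336 30.009284913539886
```

```bash
python3 -m creep '[[[0,0,-0.03,0,0],[0,0,-0.03,0,0],[0,-0.003,-0.03,0,0],[0,-0.003,-0.03,0,0],[0,-0.003,-0.02,0,0],[0,0,0,0,0],[0,0,0,0,0]]]'
cat >> see.py <<'E'
def tilt(o):
    dz=o['tool_pos'][2]-.2483
    return least_squares(lambda t:.262*(np.sin(t)+.1197)+.03*(np.cos(t)-.9928)-dz,[0.]).x[0]
def track_tilt(ms=('scene','side')):
    r=[]
    for n in ms:
        p=snapshot(n);L={q:nets.landmark_of(p,q) for q in('handle','outlet')}
        for q in L:
            if L[q]:
                uv=np.array(L[q][0]['uv']);f=least_squares(lambda t:proj(p,model(V,t[0])[q])-uv,[0.]);r.append((n,q,round(f.x[0],3)))
    return r
E
python3 - <<'E'
from see import *
o=st();t=tilt(o);print(t,track_tilt());print(look(t));o=st();print(tilt(o))
E
```

```text
clock: 8.8
tool_pos: [0.5143, 0.2707, 0.2769]
orientation: [180.0, -0.0, -173.0]
force: [0.6, -1.5, -4.5]
opening: 0.0128
gripper_force: 30.0
t 8.8 [0.5143 0.2707 0.2769] [ 179.98   -0.   -172.99] F [ 0.6 -1.5 -4.5] 0.012840355512292288 29.982338547706604
-0.011546967851940863 [('scene', 'handle', np.float64(-0.025)), ('scene', 'outlet', np.float64(-0.087)), ('side', 'outlet', np.float64(0.023))]
[('scene', (np.float64(0.1614), np.float64(0.3), 342, 0.64)), ('side', (np.float64(0.1548), np.float64(2.4), 386, 0.63))]
t 9.3 [0.5143 0.2708 0.2765] [-1.7999e+02 -3.0000e-02 -1.7298e+02] F [-0.4 -2.7 -4.4] 0.013052288242204457 29.982458353042603
-0.013071065736327698
```

```bash
python3 -m creep '[[[0,-0.003,-0.03,0,0],[0,-0.003,-0.025,0,0],[0,0,0,0,0],[0,0,0,0,0],[0,0,0,0,0],[0,0,0,0,0]]]'
python3 - <<'E'
from see import *
o=st();t=tilt(o);print(t);print(look(t,('scene',)));o=st();print(tilt(o));print(look(t,('scene',)))
E
```

```text
clock: 9.8
tool_pos: [0.5145, 0.2696, 0.2876]
orientation: [-180.0, -0.0, -173.0]
force: [-2.1, -2.8, -4.1]
opening: 0.0127
gripper_force: 30.0
t 9.8 [0.5145 0.2696 0.2876] [-1.7999e+02 -2.0000e-02 -1.7298e+02] F [-2.1 -2.8 -4.1] 0.012745375311829723 29.993494749069214
0.02947580247112265
[('scene', (np.float64(0.1519), np.float64(0.5), 346, 0.57))]
t 9.9 [0.5145 0.2696 0.2875] [-1.7998e+02 -2.0000e-02 -1.7298e+02] F [-1.6 -2.8 -3.3] 0.013015256031697606 29.993456304073334
0.029121990102837222
[('scene', (np.float64(0.1467), np.float64(0.5), 425, 0.96))]
```

```bash
python3 -m creep '[[[0,0,0,0,0],[0,0,0,0,0],[0,0,0,0,0]]]' | head -1
python3 - <<'E'
from see import *
o=st();t=tilt(o);print(t,look(t,('scene',)));o=st();print(look(t,('scene',)))
E
```

```text
clock: 10.25
t 10.25 [0.5145 0.2696 0.2875] [-1.7998e+02 -2.0000e-02 -1.7298e+02] F [-2.6 -3.6 -4.1] 0.013218504780323275 29.993610978126526
0.029262901380262885 [('scene', (np.float64(0.1255), np.float64(0.3), 400, 0.73))]
t 10.35 [0.5145 0.2696 0.2876] [-1.7999e+02 -2.0000e-02 -1.7298e+02] F [-2.4 -4.1 -4.6] 0.01288647960252948 29.99353677034378
[('scene', (np.float64(0.1189), np.float64(0.4), 396, 0.9))]
```

```bash
python3 -m creep '[[[0,0.003,0.025,0,0],[0,0,0.01,0,0],[0,0,0,0,0],[0,0,0,0,0]]]' | head -1
python3 - <<'E'
from see import *
o=st();t=tilt(o);print(t,look(t,('scene',)));o=st();print(look(t,('scene',)))
E
```

```text
clock: 10.78
t 10.7833 [0.5144 0.2704 0.2807] [-1.8000e+02 -2.0000e-02 -1.7297e+02] F [-3.4 -1.7 -2. ] 0.01337417839595077 29.99386489391327
0.0031182778784077728 [('scene', (np.float64(0.0851), np.float64(0.5), 386, 0.62))]
t 10.8833 [0.5144 0.2704 0.2808] [ 1.8000e+02 -1.0000e-02 -1.7297e+02] F [-4.  -2.  -1.7] 0.012908105363908724 29.994022250175476
[('scene', (np.float64(0.0799), np.float64(0.8), 414, 0.96))]
```

```bash
python3 -m creep '[[[0,0,0.005,0,0],[0,0,0,0,0]]]' | head -1
python3 - <<'E'
from see import *
o=st();t=tilt(o);print(t,look(t,('scene',)));o=st();print(look(t,('scene',)))
E
```

```text
clock: 11.15
t 11.15 [0.5144 0.2704 0.2798] [ 179.98   -0.   -172.98] F [-5.1 -1.6 -2.1] 0.013048773175400425 29.994138479232788
-0.000388783276999931 [('scene', (np.float64(0.0709), np.float64(0.6), 450, 0.84))]
t 11.25 [0.5144 0.2704 0.2798] [ 1.7998e+02 -1.0000e-02 -1.7298e+02] F [-5.2 -1.8 -1.6] 0.012878212135886836 29.994203746318817
[('scene', (np.float64(-0.0364), np.float64(6.0), 2243, 0.71))]
```

```bash
python3 -m creep '[[[0,0,0,0,0],[0,0,0,0,0]]]' | head -1
python3 - <<'E'
from see import *
t=-.0004
print(look(t));print(look(t));o=st();m=model(V,0)
p=snapshot('scene');save(p,'s5.png');q=snapshot('side')
a=cv2.resize(p['frame'][150:250,200:340],(672,300)[:1]+(480,)) if 0 else cv2.resize(p['frame'][150:240,210:346],(544,360),interpolation=2)
b=cv2.resize(q['frame'][150:260,150:316],(544,360),interpolation=2)[:240]
cv2.imwrite('pics/c5.png',cv2.cvtColor(np.vstack([a,b]),cv2.COLOR_RGB2BGR))
E
```

```text
clock: 11.52
[('scene', (np.float64(0.0667), np.float64(0.8), 379, 0.75)), ('side', (np.float64(0.0725), np.float64(0.3), 597, 0.96))]
[('scene', (np.float64(0.0699), np.float64(0.4), 388, 0.56)), ('side', (np.float64(0.0714), np.float64(0.6), 580, 0.78))]
t 11.9167 [0.5144 0.2704 0.2799] [ 179.98    0.   -172.97] F [-5.7 -1.7 -1.6] 0.013033523863258543 29.994219839572906
```

View pics/c5.png

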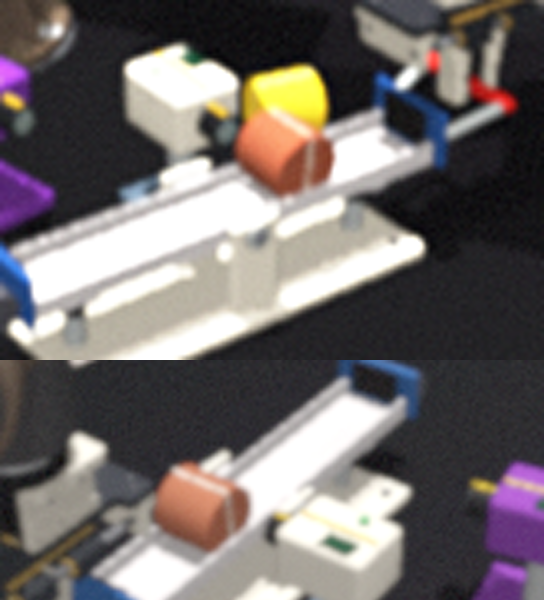

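The crop shows the core at rest just on the handle side of the nose (scene crop: core (285,150), nose (222,125)). I'll check the reader's coordinate using the nose itself.

```bash
python3 - <<'E'
from see import *
m=model(V,0);ey=m['ey'];ex=m['ex'];o1=dict(tool_pos=[ 0.55995523,-0.03233792,0.44853984],orientation=[179.93625681,0.1868789,-174.17398238])
o2=dict(tool_pos=[0.52685656,0.16475022,0.44623242],orientation=[179.9597,.0017,-174.2929])
S=snapshot('scene');D=snapshot('side');W=snapshot('wrist')
def rep(k,p,uv,z,o=None):
    d=atz(p,uv,z,o)-m['stand'];print(k,'s',round(d@ey,4),'x',round(d@ex,4))
# nose: black blob in w1,w2 near reader front
for f,o,box in(('w1.png',o1,(330,362,84,112)),('w2.png',o2,(138,170,97,126))):
    im=cv2.imread('pics/'+f);x0,x1,y0,y1=box
    g=im[y0:y1,x0:x1].max(2)
    print(f);print(g[::3,::2])
rep('scene nose',S,(265.5,181.2),.1085);rep('side nose',D,(233,201.3),.1085)
for k,im,o,uv in(('w1',0,o1,(353,20)),('w1',0,o1,(353,80)),('w2',0,o2,(137,15)),('w2',0,o2,(145,95))):rep(k+' line',W,uv,.136,o)
for n,u in(('w1boxL',(318,40)),('w1boxR',(389,40))):rep(n,W,u,.136,o1)
for n,u in(('w2boxL',(109,60)),('w2boxR',(184,60))):rep(n,W,u,.136,o2)
E
```

```text
w1.png
[[ 76  76  76  76  75  73  71  73  58  59  44 164 195 120  50  58]
 [ 70  68  46  14  14  28  31  34  37  46  55 210 233  93  43  35]
 [ 65  65  35  18  23  28  30  34  39  49  60 234 233  77  39  32]
 [ 64  63  31  19  24  29  31  34  40  51  63 233 233  47  36  33]
 [ 64  64  28  19  24  29  32  37  44  54  62 231 233  42  37  31]
 [ 49  48  23  19  25  30  32  38  45  57  59 229 233  41  36  32]
 [ 10  11  13  23  23  29  34  42  49  55  36 229 233  41  34  30]
 [ 11  11  14  22  26  30  37  45  52  53  46 230 233  45  34  31]
 [ 12  11  13  22  25  33  38  43  45  42  37 177 182  42  30  27]
 [ 20  27  28  28  35  71  83  93  99 111 117 128 130 140 167 167]]
w2.png
[[181 175 172 167 160 157 152 148 143 139 136 130 127  98 118 108]
 [ 65  42  36  66 237 238  42  39  31  29  26  20  16  21  49  70]
 [ 27  31  37  45 233 238  52  49  46  40  34  30  24  19  13  54]
 [ 26  33  36  45 232 237  33  54  45  39  32  27  26  21  16  70]
 [ 26  31  35  43 233 237  76  56  47  38  32  29  24  20  17  69]
 [ 24  31  35  41 171 238 148  58  46  37  31  28  25  22  16  17]
 [ 21  30  32  40 123 238 192  58  47  36  30  28  24  20  14  15]
 [ 22  31  33  40  79 237 228  57  44  35  31  28  26  19  15  12]
 [ 24  29  34  40  70 237 228  39  45  35  31  28  25  21  16  11]
 [ 65  70  44  48  65  96 107 119 120 122 163 162 167 187 232 233]]
scene nose s 0.0567 x -0.0695
side nose s 0.0598 x -0.0654
w1 line s 0.0467 x -0.1388
w1 line s 0.0484 x -0.0871
w2 line s 0.0548 x -0.1569
w2 line s 0.0558 x -0.0877
w1boxL s 0.0154 x -0.122
w1boxR s 0.0804 x -0.122
w2boxL s 0.0253 x -0.1201
w2boxR s 0.0943 x -0.1168
```

```bash
python3 - <<'E'
from see import *
m=model(V,-.12);ey=m['ey'];ex=m['ex'];o1=dict(tool_pos=[ 0.55995523,-0.03233792,0.44853984],orientation=[179.93625681,0.1868789,-174.17398238])
o2=dict(tool_pos=[0.52685656,0.16475022,0.44623242],orientation=[179.9597,.0017,-174.2929])
W=snapshot('wrist')
f=lambda uv,z,o:((atz(W,uv,z,o)-m['stand'])@ey).round(4)
for fn,o,cr,ln in(('w1.png',o1,(395,480,130,200),(340,365,5,84)),('w2.png',o2,(220,300,140,215),(125,160,12,94))):
    im=cv2.imread('pics/'+fn);h=cv2.cvtColor(im,cv2.COLOR_BGR2HSV)
    k=np.zeros(h.shape[:2],bool);x0,x1,y0,y1=cr
    R=((h[...,0]<12)|(h[...,0]>172))&(h[...,1]>110)&(h[...,2]>40);k[y0:y1,x0:x1]=R[y0:y1,x0:x1]
    rows=[(y,*np.nonzero(k[y])[0][[0,-1]]) for y in range(y0,y1) if k[y].sum()>15]
    rows=rows[len(rows)//3:2*len(rows)//3+1]
    y=np.mean([r[0] for r in rows]);a=np.median([r[1] for r in rows])-.5;b=np.median([r[2] for r in rows])+.5
    d=[ray(W,(c,y),o)[1] for c in(a,b)];bis=sum(v/np.linalg.norm(v) for v in d);c=cam(W,o)[1]
    C=c+bis*(.0892-c[2])/bis[2]
    print(fn,'core edges',a,b,y,'core s',((C-m['stand'])@ey).round(4),'expect',((m['core']-m['stand'])@ey).round(4),'cam s',((c-m['stand'])@ey).round(4))
    Y=(h[...,0]>24)&(h[...,0]<34)&(h[...,1]>180)&(h[...,2]>150);x0,x1,y0,y1=ln
    for yy in(y0+5,(y0+y1)//2,y1-6,y1+8):
        xs=np.nonzero(Y[yy,x0:x1])[0]+x0
        if len(xs): print('  line',yy,xs.mean(),f((xs.mean(),yy),.136 if yy<y1 else .121,o))
    B=(h[...,0]>100)&(h[...,0]<125)&(h[...,1]>150)&(h[...,2]>60)
    yy=165
    xs=np.nonzero(B[yy])[0];print('  blue cols',xs[:1],xs[-1:],len(xs), [int(v) for v in xs[::4]])
E
```

```text
w1.png core edges 405.5 465.5 165.0 core s 0.1636 expect 0.1617 cam s -0.0426
  blue cols [96] [473] 14 [96, 100, 468, 472]
w2.png core edges 234.5 289.5 177.5 core s 0.163 expect 0.1617 cam s 0.1572
  blue cols [295] [301] 7 [295, 299]
```

Estimates of the reader put it 10–17 mm beyond the core, so I'll nudge the core about 14 mm.

```bash
python3 -m creep '[[[0,-0.002,-0.017,0,0],[0,-0.002,-0.016,0,0],[0,0,0,0,0],[0,0,0,0,0],[0,0,0,0,0],[0,0,0,0,0],[0,0.002,0.017,0,0],[0,0.002,0.016,0,0]]]' | head -1
python3 - <<'E'
from see import *
o=st();t=tilt(o);print(t,look(0.));o=st();print(look(0.))
E
```

```text
clock: 12.88
t 12.8833 [0.5144 0.2703 0.2802] [ 1.7997e+02  1.0000e-02 -1.7298e+02] F [-5.9  0.6 -2. ] 0.013306315349062854 29.99449074268341
0.0010887734037547017 [('scene', (np.float64(0.0594), np.float64(0.7), 418, 0.63)), ('side', (np.float64(0.0595), np.float64(0.1), 549, 0.81))]
t 13.0833 [0.5144 0.2704 0.2801] [ 179.99   -0.   -172.97] F [-5.3  0.  -1.6] 0.013074445085993244 29.994207322597504
[('scene', (np.float64(0.055), np.float64(0.3), 406, 0.74)), ('side', (np.float64(0.0597), np.float64(0.5), 541, 0.97))]
```

```bash
python3 - <<'E'
from see import *
print(look(0.));print(look(0.));o=st()
p=snapshot('scene');q=snapshot('side')
def mk(p,z0):
    im=p['frame'].copy(); x0,y0,w,h=z0;k=6
    c=cv2.resize(im[y0:y0+h,x0:x0+w],(w*k,h*k),interpolation=cv2.INTER_CUBIC)
    m=model(V,0)
    for s,col in((.045,(0,255,0)),(.055,(0,255,255)),(.065,(255,0,255))):
        pts=[((proj(p,m['stand']+s*m['ey']+x*m['ex']+[0,0,.1085])-[x0-.5,y0-.5])*k).astype(int) for x in(-.13,.05)]
        cv2.line(c,tuple(map(int,pts[0])),tuple(map(int,pts[1])),col,1)
    return c
a=mk(p,(235,155,66,50));b=mk(q,(180,180,66,50))
cv2.imwrite('pics/c6.png',cv2.cvtColor(np.hstack([a,b]),cv2.COLOR_RGB2BGR))
E
```

```text
[('scene', (np.float64(0.0565), np.float64(0.4), 350, 0.58)), ('side', (np.float64(0.0577), np.float64(0.5), 609, 0.85))]
[('scene', None), ('side', (np.float64(0.057), np.float64(0.3), 544, 0.84))]
t 13.6833 [0.5144 0.2704 0.2801] [ 179.98   -0.   -172.97] F [-5.7 -1.1 -1.9] 0.013106980529842353 29.994340538978577
```

View pics/c6.png

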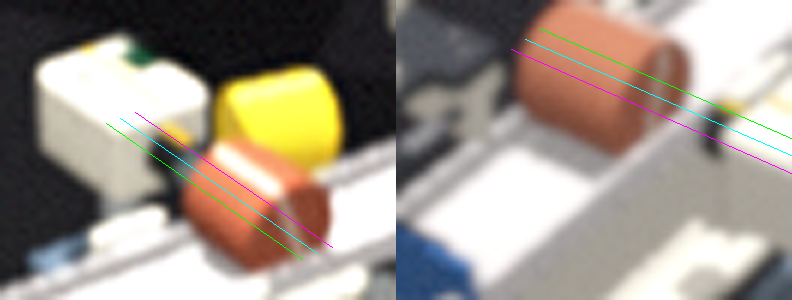

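The core (side crop (605,75)) lies on the nose's line within about 5 mm. The wrist estimate suggests 3 mm further, so I'll nudge it slightly and hold for the reading.

```bash
python3 -m creep '[[[0,-0.002,-0.017,0,0],[0,-0.002,-0.016,0,0],[0,0,0,0,0],[0,0,0,0,0],[0,0.002,0.017,0,0],[0,0.002,0.016,0,0],[0,0,0,0,0],[0,0,0,0,0]]]' | head -1
python3 -m creep '[[[0,0,0,0,0],[0,0,0,0,0],[0,0,0,0,0],[0,0,0,0,0],[0,0,0,0,0],[0,0,0,0,0],[0,0,0,0,0],[0,0,0,0,0]]]' | head -1
python3 - <<'E'
from see import *
print(look(0.));print(look(0.));o=st();print(tilt(o))
E
```

```text
clock: 14.45
clock: 15.12
[('scene', (np.float64(0.0487), np.float64(0.2), 407, 0.95)), ('side', (np.float64(0.0521), np.float64(0.1), 534, 0.92))]
[('scene', (np.float64(0.0496), np.float64(0.9), 414, 0.58)), ('side', (np.float64(0.0515), np.float64(0.2), 571, 0.6))]
t 15.5167 [0.5144 0.2703 0.2803] [ 179.98    0.   -172.97] F [-5.9 -0.3 -0.8] 0.012661340930645129 29.99438166618347
0.0015056020317183432
```

Core now at about 0.051, in the middle of all the reader estimates (0.0485–0.057). Holding still for over 5 s.

```bash
Z() { :; }
python3 -m creep '[[[0,0,0,0,0],[0,0,0,0,0],[0,0,0,0,0],[0,0,0,0,0],[0,0,0,0,0],[0,0,0,0,0],[0,0,0,0,0],[0,0,0,0,0]]]' | head -1
python3 -m creep '[[[0,0,0,0,0],[0,0,0,0,0],[0,0,0,0,0],[0,0,0,0,0],[0,0,0,0,0],[0,0,0,0,0],[0,0,0,0,0],[0,0,0,0,0]]]' | head -1
python3 -m creep '[[[0,0,0,0,0],[0,0,0,0,0],[0,0,0,0,0],[0,0,0,0,0],[0,0,0,0,0],[0,0,0,0,0],[0,0,0,0,0],[0,0,0,0,0]]]' | head -1
python3 -m creep '[[[0,0,0,0,0],[0,0,0,0,0],[0,0,0,0,0],[0,0,0,0,0],[0,0,0,0,0],[0,0,0,0,0],[0,0,0,0,0],[0,0,0,0,0]]]' | head -1
python3 -m creep '[[[0,0,0,0,0],[0,0,0,0,0],[0,0,0,0,0],[0,0,0,0,0],[0,0,0,0,0],[0,0,0,0,0],[0,0,0,0,0],[0,0,0,0,0]]]' | head -1
python3 -m creep '[[[0,0,0,0,0],[0,0,0,0,0],[0,0,0,0,0],[0,0,0,0,0],[0,0,0,0,0],[0,0,0,0,0],[0,0,0,0,0],[0,0,0,0,0]]]' | head -1
python3 -m creep '[[[0,0,0,0,0],[0,0,0,0,0],[0,0,0,0,0],[0,0,0,0,0],[0,0,0,0,0],[0,0,0,0,0],[0,0,0,0,0],[0,0,0,0,0]]]' | head -1
python3 - <<'E'
from see import *
print(look(0.));o=st();print(tilt(o))
E
```

```text
clock: 16.18
clock: 16.85
clock: 17.52
clock: 18.18
clock: 18.85
clock: 19.52
clock: 20.18
[('scene', (np.float64(0.0471), np.float64(0.5), 404, 0.71)), ('side', (np.float64(0.0515), np.float64(0.1), 588, 0.95))]
t 20.3833 [0.5144 0.2704 0.2802] [ 179.98    0.   -172.98] F [-6.1 -0.3 -1.9] 0.012984022279774835 29.994399547576904
0.0014132012637626157
```

There's time in hand, so I'll take a second reading about 5 mm back. That covers the upper reader estimates as well.

```bash
python3 -m creep '[[[0,0.002,0.017,0,0],[0,0.002,0.016,0,0],[0,0,0,0,0],[0,0,0,0,0],[0,-0.002,-0.017,0,0],[0,-0.002,-0.016,0,0],[0,0,0,0,0],[0,0,0,0,0]]]' | head -1
python3 -m creep '[[[0,0,0,0,0],[0,0,0,0,0],[0,0,0,0,0],[0,0,0,0,0],[0,0,0,0,0],[0,0,0,0,0],[0,0,0,0,0],[0,0,0,0,0]]]' | head -1
python3 - <<'E'
from see import *
print(look(0.));print(look(0.));o=st();print(tilt(o))
p=snapshot('scene');q=snapshot('side')
k=6
a=cv2.resize(p['frame'][155:205,235:301],(396,300),interpolation=2);b=cv2.resize(q['frame'][180:230,180:246],(396,300),interpolation=2)
cv2.imwrite('pics/c7.png',cv2.cvtColor(np.hstack([a,b]),cv2.COLOR_RGB2BGR))
E
```

```text
clock: 21.05
clock: 21.72
[('scene', (np.float64(-0.0288), np.float64(6.1), 2192, 0.74)), ('side', (np.float64(0.0618), np.float64(0.3), 537, 0.67))]
[('scene', (np.float64(0.0582), np.float64(1.7), 403, 0.77)), ('side', (np.float64(0.0613), np.float64(0.0), 577, 0.91))]
t 22.1167 [0.5144 0.2704 0.2803] [ 179.98    0.   -172.98] F [-6.7 -0.3 -1.2] 0.013015367448108706 29.994355738162994
0.0015907942565752497
```

View pics/c7.png

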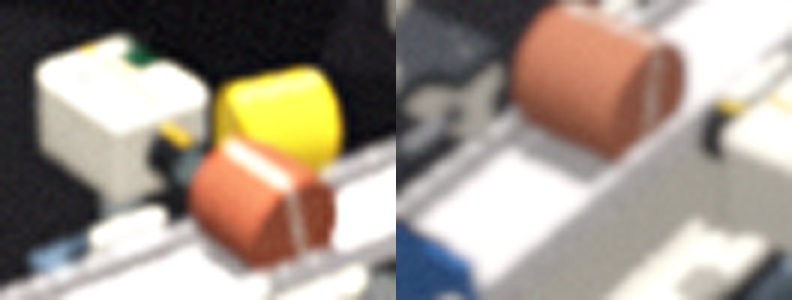

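The core is now at about 0.060, near the nose line. I'll hold here for the second reading.

```bash
python3 -m creep '[[[0,0,0,0,0],[0,0,0,0,0],[0,0,0,0,0],[0,0,0,0,0],[0,0,0,0,0],[0,0,0,0,0],[0,0,0,0,0],[0,0,0,0,0]]]' | head -1
python3 -m creep '[[[0,0,0,0,0],[0,0,0,0,0],[0,0,0,0,0],[0,0,0,0,0],[0,0,0,0,0],[0,0,0,0,0],[0,0,0,0,0],[0,0,0,0,0]]]' | head -1
python3 -m creep '[[[0,0,0,0,0],[0,0,0,0,0],[0,0,0,0,0],[0,0,0,0,0],[0,0,0,0,0],[0,0,0,0,0],[0,0,0,0,0],[0,0,0,0,0]]]' | head -1
python3 -m creep '[[[0,0,0,0,0],[0,0,0,0,0],[0,0,0,0,0],[0,0,0,0,0],[0,0,0,0,0],[0,0,0,0,0],[0,0,0,0,0],[0,0,0,0,0]]]' | head -1
python3 -m creep '[[[0,0,0,0,0],[0,0,0,0,0],[0,0,0,0,0],[0,0,0,0,0],[0,0,0,0,0],[0,0,0,0,0],[0,0,0,0,0],[0,0,0,0,0]]]' | head -1
python3 -m creep '[[[0,0,0,0,0],[0,0,0,0,0],[0,0,0,0,0],[0,0,0,0,0],[0,0,0,0,0],[0,0,0,0,0],[0,0,0,0,0],[0,0,0,0,0]]]' | head -1
python3 -m creep '[[[0,-0.003,-0.025,0,0],[0,-0.003,-0.015,0,0],[0,0,0,0,0],[0,0,0,0,0],[0,0,0,0,0],[0,0,0,0,0],[0,0,0,0,0],[0,0,0,0,0]]]' | head -1
python3 - <<'E'
from see import *
o=st();t=tilt(o);print(t);print(look(t,('scene',)));o=st();print(look(t,('scene',)))
E
```

```text
clock: 22.88
clock: 23.55
clock: 24.22
clock: 24.88
clock: 25.55
clock: 26.22
clock: 26.88
t 26.8833 [0.5146 0.2693 0.2885] [ 1.7996e+02  1.0000e-02 -1.7298e+02] F [-6.5  0.6 -2.5] 0.013063420596779268 29.994449615478516
0.032821176844309734
[('scene', (np.float64(0.0394), np.float64(0.5), 410, 0.9))]
t 26.9833 [0.5146 0.2692 0.2885] [ 1.7996e+02  1.0000e-02 -1.7298e+02] F [-6.9  0.6 -2.6] 0.013261938316849685 29.994433522224426
[('scene', (np.float64(0.031), np.float64(0.7), 441, 0.92))]
```

```bash
python3 -m creep '[[[0,0.001,0.018,0,0],[0,0,0,0,0],[0,0,0,0,0],[0,0,0,0,0],[0,0,0,0,0],[0,0,0,0,0],[0,0,0,0,0],[0,0,0,0,0]]]' | head -1
python3 -m creep '[[[0,0,0,0,0],[0,0,0,0,0],[0,0,0,0,0],[0,0,0,0,0],[0,0,0,0,0],[0,0,0,0,0],[0,0,0,0,0],[0,0,0,0,0]]]' | head -1
python3 - <<'E'
from see import *
o=st();t=tilt(o);print(t);print(look(t,('scene',)));o=st();print(look(t,('scene',)))
E
```

```text
clock: 27.75
clock: 28.42
t 28.4167 [0.5145 0.2696 0.2852] [ 1.7994e+02  3.0000e-02 -1.7297e+02] F [-8.2  1.4  1.2] 0.01280047769580186 29.994960129261017
0.02034546566662422
[('scene', (np.float64(-0.0842), np.float64(0.9), 414, 0.69))]
t 28.5167 [0.5145 0.2696 0.2852] [ 1.7994e+02  3.0000e-02 -1.7297e+02] F [-8.8  0.5  1.2] 0.012886019010174563 29.994774162769318
[('scene', (np.float64(-0.093), np.float64(0.5), 459, 0.57))]
```

```bash
python3 -m creep '[[[0,0,0,0,0],[0,0,0,0,0],[0,0,0,0,0],[0,0,0,0,0],[0,0,0,0,0],[0,0,0,0,0],[0,0,0,0,0],[0,0,0,0,0]]]' | head -1
python3 -m creep '[[[0,0,0,0,0],[0,0,0,0,0],[0,0,0,0,0],[0,0,0,0,0]]]' | head -1
python3 - <<'E'
from see import *
o=st();t=tilt(o);print(look(t));print(look(t))
E
```

```text
clock: 29.28
clock: 29.62
t 29.6167 [0.5145 0.2696 0.2854] [ 1.7994e+02  3.0000e-02 -1.7297e+02] F [-7.9  0.1  2.7] 0.012957975865902801 29.995046854019165
[('scene', (np.float64(-0.157), np.float64(1.3), 404, 0.84)), ('side', (np.float64(-0.1546), np.float64(0.6), 491, 0.96))]
[('scene', (np.float64(-0.157), np.float64(1.2), 413, 0.83)), ('side', (np.float64(-0.1574), np.float64(0.5), 429, 0.58))]
```

The core is at the far pad. I'll raise the handle to just below the stop.

```bash
python3 -m creep '[[[0,-0.002,-0.015,0,0],[0,-0.002,-0.015,0,0],[0,-0.003,-0.015,0,0],[0,-0.003,-0.015,0,0],[0,-0.003,-0.015,0,0],[0,-0.003,-0.015,0,0],[0,-0.003,-0.015,0,0],[0,-0.003,-0.015,0,0]]]' | head -1
python3 -m creep '[[[0,0,-0.006,0,0],[0,0,0,0,0],[0,0,0,0,0],[0,0,0,0,0]]]'
python3 - <<'E'
from see import *
o=st();t=tilt(o);print(t,look(t))
E
```

```text
clock: 30.68
clock: 31.02
tool_pos: [0.5151, 0.265, 0.3108]
orientation: [179.9, 0.0, -173.0]
force: [-7.5, -0.9, 3.1]
opening: 0.0129
gripper_force: 30.0
t 31.0167 [0.5151 0.265  0.3108] [ 1.7995e+02  5.0000e-02 -1.7297e+02] F [-7.5 -0.9  3.1] 0.012898340190034916 29.99123364686966
0.1190086929080295 [('scene', (np.float64(-0.1577), np.float64(0.7), 398, 0.58)), ('side', (np.float64(-0.1561), np.float64(0.3), 441, 0.78))]
```

```bash
python3 -m creep '[[[0,0,0,0,0.4],[0,0,0,0,0.4],[0,0,0,0,0.4],[0,0,0,0,0.4],[0,0,-0.05,0,0.4],[0,0,-0.1,0,0.4],[0,0,-0.15,0,0.4],[0,0,-0.15,0,0.4]]]'
python3 -m creep '[[[0,0,-0.15,0,0.4],[0,0,0,0,0.4],[0,0,0,0,0.4],[0,0,0,0,0.4],[0,0,0,0,0.4],[0,0,0,0,0.4],[0,0,0,0,0.4],[0,0,0,0,0.4]]]' | head -2
python3 - <<'E'
from see import *
print(look(.12),track_tilt());p=snapshot('scene');q=snapshot('wrist')
cv2.imwrite('pics/end.png',cv2.cvtColor(np.hstack([cv2.resize(p['frame'][140:260,180:350],(425,300)),cv2.resize(q['frame'],(375,300))]),cv2.COLOR_RGB2BGR))
E
```

```text
clock: 31.88
tool_pos: [0.5153, 0.2647, 0.4007]
orientation: [-179.9, -0.0, -173.0]
force: [0.8, 0.7, -0.1]
opening: 0.0351
gripper_force: 0.0
clock: 32.55
tool_pos: [0.5152, 0.2649, 0.4286]
[('scene', (np.float64(-0.1569), np.float64(1.0), 434, 0.74)), ('side', (np.float64(-0.1571), np.float64(0.2), 423, 0.87))] [('scene', 'outlet', np.float64(0.107)), ('side', 'handle', np.float64(0.15)), ('side', 'outlet', np.float64(0.096))]
```

View pics/end.png

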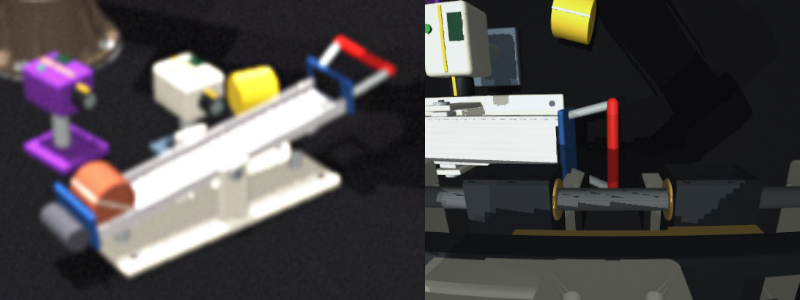

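The core rests at the far pad (scene crop (105,190)), the track is tipped down at that end, and the gripper is clear of the handle. Handing in.

```bash
python3 -c "
from h import *
print(workorder.close_job())"
```

```text
the job is handed in; nothing more can be done
None
```

Job handed in, result not reported back: the core was held still at the reader twice, for about 5 s each and 10 mm apart, because my estimates of its position differed by up to 11 mm; it then rolled slowly to the far pad, and the track was left tipped down there with the handle released.

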